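Free the rusted bolt of the sample chest and open it

TASK

The grey steel chest on the table has stood outdoors and the slide bolt that holds its lid has rusted: work the bolt by its upright knob with short back-and-forth strokes, from stop to stop, until it breaks free, and draw it all the way back to its open stop. Then lift the lid by its bar handle until it stands upright and stays there by itself, and let go; leave the other things on the table where they are.

Things in the scene. Friction and masses are not known exactly. Their poses are not given: they have to be found in the camera images.
- chest: Grey steel chest, fixed, 170 (x) x 360 (y) x 110 mm (z). Origin: centre of its underside, z up; unturned, x points away from the robot, y to its left. On the level top the lid covers y -180 to +20 mm, a fixed deck the rest. Along y, at x = -30 mm, lies the rusty brown bolt: a 12 mm rod in two brackets (y = 35 and 162 mm, 23 mm high) on the deck, reaching over the lid, which it holds shut.
- bolt (a joint): Bolt slide, m: 0 = fully in, 0.065 = open stop, grows along chest +y; lid is free from 0.046. Starts near 0.009, rusted: hard stops near 0.015 and 0.003, about 10 N between; more force is no use at a stop. A stroke carried to its stop loosens the rust a bit: after 2 or 3 opening strokes, a full stroke back between each, it passes 0.015 and runs with 3 N.
- bolt_grip (a point): Grip point of the bolt's knob, an upright brown round post 18 mm thick (22 mm cap) on the rod, moving with it. Its top is 76 mm above the deck; this point is on its axis, 54 mm above the deck (164 mm above the table). Free on all sides above the brackets.
- lid (a joint): Hinge of the lid, rad: 0 = shut, 1.57 = upright, 1.8 = its stop. The hinge is stiff (about 0.6 N m; the lid weighs 0.5 kg), so the lid stays where it is left. While the bolt is in, it lifts only about 0.05 rad.
- lid_bar (a point): Middle of the lid's bar handle: a round steel bar 12 mm thick along the chest's y, 90 mm between the axes of its end legs, its axis 45 mm off the lid's outer face, 30 mm from the lid's free edge (the robot's side). Moves with the lid; shut, it is 155 mm above the table.
- lid_hinge (a point): Point on the lid's hinge axis (along the chest's y) in the middle of the lid's width, at the chest's far (+x) top edge, 107 mm above the table. The bar is 138 mm from it towards -x and 48 mm above it when the lid is shut; opening turns the bar up and over towards +x.
- rack: White tube rack block, 70 x 210 x 50 mm, with eight capped tubes up to 100 mm high. Origin: centre of its underside. To be left alone.
- spray: Spray bottle, 72 mm wide, 218 mm high. Origin: centre of its underside. To be left alone.
- pump: White pump bottle, 68 mm wide, 184 mm high. Origin: centre of its underside. To be left alone.
- phone: Black phone lying flat in front of the chest (robot's side), 75 x 155 x 9 mm. Origin: centre of its underside. To be left alone.
- packets: White stack of swab packets lying flat in front of the chest, 70 x 160 x 18 mm. Origin: centre of its underside. To be left alone.
- glovebox: Glove box, 120 x 220 x 75 mm. Origin: centre of its underside. To be left alone.

How it is judged:
By the outcome, as a careful person would: the job done as asked, in the order asked, and still so for the second after the job is handed in, with the robot touching nothing.
It also fails if it takes over 72 s, if anything falls off the work surface, if the arm or the gripper's body presses on something with over 40 N, if the wrist force passes 120 N, or if a joint passes its speed limit or range.

ROBOT

A 6-joint arm with a two-finger parallel gripper is mounted at the origin on the work surface. World frame = base frame: x ahead of the robot, y to its left, z up, the work surface at z = 0. Lengths are in m, angles in rad, forces in N, time in s.
With the tool pointing down it reaches from about 0.2 to 0.875 m from the base axis. Payload 3.4 kg.
Tool frame: the origin (TCP) lies at the very end of the fingers, on their centre line; the grasp point (between the pads) lies 19 mm behind it; z points along the fingers, y is the direction in which the jaws open and shut (so a half turn about z gives the same grasp; the last joint's range is limited). The gripper opens to 94 mm and grips with 3 to 60 N. Pads are 16 mm wide; open, the fingers measure 119 mm over their backs; the gripper's body (75 mm by 177 mm) begins 78 mm behind the grasp point.
Start: joints at [-1.402, 0.276, 1.505, -0, 1.361, -0.121], TCP at [0.164, -0.551, 0.205] pointing down, gripper open.
Joint ranges: [-2.89, 2.89], [-0.75, 2.08], [0.22, 2.7], [-1.18, 4.32], [0.11, 2.71], [-2.7, 2.7]. Speed limits (rad/s): [2.57, 2.57, 3.14, 3.14, 3.14, 3.14].

INTERFACE

Orientations are given as a 3x3 rotation matrix whose columns are the frame's x, y, z axes.
In Python, from plant import * gives the robot as it stands.
- The arm moves only by the tool servo_tool, never from a script. Its argument "targets" is a list of rows, each an object of numbers: "x", "y", "z": the shift along the tool's x, y, z in cm; "rx", "ry", "rz": the turn, a rotation vector about the tool's x, y, z in degrees. A call has 1 to 10 rows; each row shifts and turns the commanded pose from where the row before left it, along the tool's axes as they then stand; what a row does not reach is not made up. A row lasts 1/10 s, in which the tool goes at most 50 mm and 8.59 degrees, less where a joint would pass 70% of its speed; a pose out of reach is approached as far as the arm can. A call with a gripper value outside its range is refused whole. "jaw" is the finger opening in cm, from 0 to 9.4, set as the call begins (left out, the last holds). The fingers move at their own pace and stop on an object; "squeeze" is the grip in N (left out, the last holds). Time passes only in rows, so rows that do not move let the fingers close. It gives the time, the measured TCP pose, the force and the opening at its end, in the units of the state.
- get_obs(): the state, without advancing time (a new reading comes with each control period).
- grab_frame(name): name is "scene" or "top"; returns a dict with "img" (480x640x3 uint8, red, green, blue), "fov_y" (degrees; the focal length in pixels is half the picture's height over the tangent of half this angle, whatever the lens; pixels are square), "cx", "cy" (the principal point, pixels), "view" (4x4, takes a point from world to camera coordinates). Camera axes: x right, y up, looking along -z (the intrinsics and any distortion apply to the point x, -y, -z); pixel columns grow to the right and rows downward; lengths in m; the calibration is good to about 2 mm. A picture is of the moment at which its call begins. There is no depth.
- finish_job(): hands the job in, once; it reports no verdict.
The state is a dict: "clock": time; "qpos": joint angles; "qvel": joint speeds; "effort": joint torques, N m; "tool_pos": TCP position; "orientation": TCP orientation; "ft_force": force on the tool from outside, world axes, zero at the start; "torque": the same for the moment, N m; "grip_width": opening from 0.0 (shut) to 1.0 (fully open).
Only numpy, scipy, OpenCV 4.12 (cv2) and the standard library are available. Lean on these libraries where they do the work, as an engineer would, in place of code of your own. Each camera call takes 0.05 s, during which the arm holds its last target. There are 200 camera calls.

## Working session

There is one attempt and no reset: what is moved stays moved. The work goes in short steps, Python scripts to look and compute and a tool call to move; the robot and the scene stay as the last step left them, time stands still between calls to the robot, and variables do not carry over. Pictures are saved under pics/ and viewed, about 8 in all and at most 12, crops included, and the job is handed in when it is done.

Besides the shell and the picture viewer there is one more tool, called by a JSON object that holds its "api" and its "payload", one argument or row to a line. servo_tool: Moves the arm, as the interface text tells. Its arguments: {"type":"object","properties":{"targets":{"type":"array"},"jaw":{"type":"number"},"squeeze":{"type":"number"}},"required":["targets"]}

```bash
mkdir -p pics; ls; python3 - <<'E'
from plant import *
import cv2,numpy as np
for n in("scene","top"):
    f=grab_frame(n); cv2.imwrite(f"pics/{n}0.png",f["img"][:,:,::-1]); print(n,{k:v for k,v in f.items() if k!="img"})
o=get_obs();print(o)
E
```

```text
pics
scene {'fov_y': 48.40465691944494, 'cx': 315.24848805755784, 'cy': 238.16574765902132, 'view': array([[ 8.36608834e-01,  5.47800031e-01,  8.85305402e-04,
        -4.45343423e-01],
       [-3.11969533e-01,  4.75115106e-01,  8.22764028e-01,
         6.98213624e-02],
       [ 4.50289539e-01, -6.88607843e-01,  5.68382415e-01,
        -1.80969980e+00],
       [ 0.00000000e+00,  0.00000000e+00,  0.00000000e+00,
         1.00000000e+00]])}
top {'fov_y': 48.194272651247154, 'cx': 315.8325517305476, 'cy': 244.8094246287372, 'view': array([[-0.00935017, -0.99993996, -0.00571487, -0.00320125],
       [ 0.99417381, -0.00990968,  0.10733233, -0.53672118],
       [-0.10738252, -0.004678  ,  0.99420678, -1.20567873],
       [ 0.        ,  0.        ,  0.        ,  1.        ]])}
{'clock': 0.1, 'qpos': array([-1.40201461e+00,  2.76493761e-01,  1.50597005e+00,  7.50733819e-06,
        1.36069359e+00, -1.20992985e-01]), 'qvel': array([-0.00047323, -0.00110808, -0.00319913,  0.00198604, -0.00067962,
       -0.00044555]), 'effort': array([ 1.59155239e-03, -4.05454123e+01, -2.37782031e+01,  7.03344494e-02,
        2.98808073e-02, -4.47046023e-05]), 'tool_pos': array([ 0.16421648, -0.55053755,  0.20472744]), 'orientation': array([[ 9.58308751e-01,  2.85734620e-01, -2.55610032e-04],
       [ 2.85734667e-01, -9.58307527e-01,  1.54374202e-03],
       [ 1.96147521e-04, -1.55241813e-03, -9.99998776e-01]]), 'ft_force': array([-0.39524177, -0.03334515, -0.68787326]), 'torque': array([-0.02678501,  0.01021606,  0.02326988]), 'grip_width': 1.0013168938488555}
```

View pics/scene0.png

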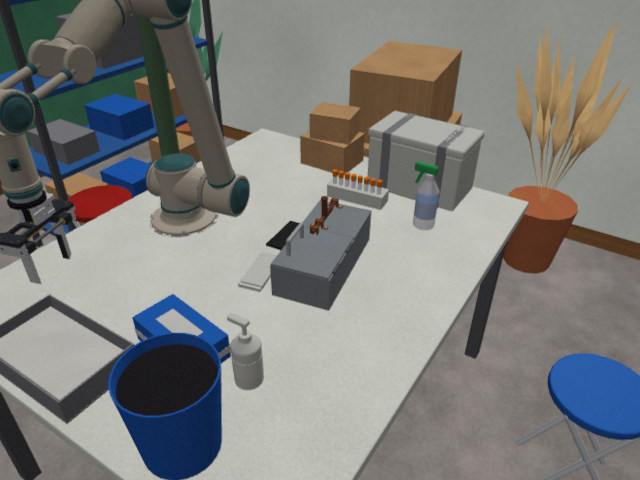

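View pics/top0.png

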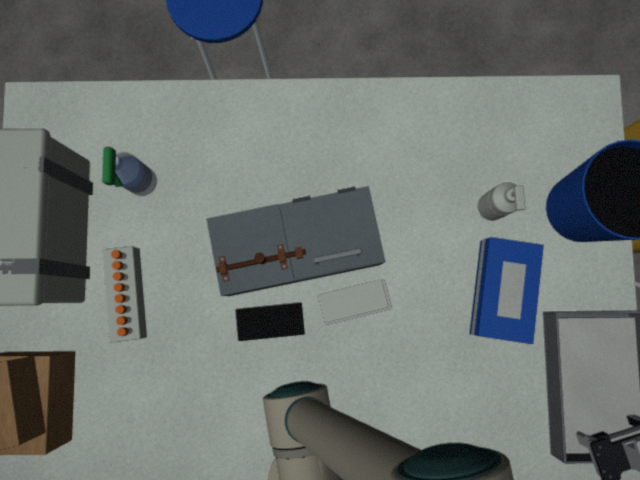

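The top view shows the chest around (295,240), with the bolt knob near (261,258) and the bar near (338,256). The scene view shows the knob at (324,207).

```bash
cat > h.py <<'E'
import numpy as np,cv2
from plant import *
def ray(f,u,v):
    fl=240/np.tan(np.radians(f["fov_y"]/2)); R=f["view"][:3,:3];t=f["view"][:3,3]
    d=np.array([(u-f["cx"])/fl,-(v-f["cy"])/fl,-1.]); return -R.T@t, R.T@d
def onz(f,u,v,z):
    o,d=ray(f,u,v); return o+d*(z-o[2])/d[2]
def pix(f,p):
    fl=240/np.tan(np.radians(f["fov_y"]/2)); c=f["view"][:3,:3]@np.array(p)+f["view"][:3,3]
    return np.array([f["cx"]+fl*c[0]/-c[2], f["cy"]-fl*c[1]/-c[2]])
def tri(f1,p1,f2,p2):
    o1,d1=ray(f1,*p1);o2,d2=ray(f2,*p2);s=np.linalg.lstsq(np.c_[d1,-d2],o2-o1,rcond=None)[0]
    a,b=o1+d1*s[0],o2+d2*s[1]; return (a+b)/2,np.linalg.norm(a-b)
E
python3 - <<'E'
from h import *
t=grab_frame("top");s=grab_frame("scene")
a=cv2.resize(t["img"][180:305,200:400],None,fx=4,fy=4,interpolation=cv2.INTER_CUBIC)
b=cv2.resize(s["img"][185:310,235:385],None,fx=4,fy=4,interpolation=cv2.INTER_CUBIC)
cv2.imwrite("pics/a.png",a[:,:,::-1]);cv2.imwrite("pics/b.png",b[:,:,::-1])
im=t["img"].astype(int); hsv=cv2.cvtColor(t["img"],cv2.COLOR_RGB2HSV)
# top face mask via grey-blue values
print(im[230,240],im[215,330],im[285,225])
m=(abs(im-im[230,240]).max(2)<14).astype(np.uint8)
m=cv2.morphologyEx(m,cv2.MORPH_CLOSE,np.ones((15,15)))
c=max(cv2.findContours(m,0,1)[0],key=cv2.contourArea);r=cv2.minAreaRect(c);print(r)
for p in cv2.boxPoints(r): print(p,onz(t,*p,.11).round(4))
E
```

```text
[75 83 86] [75 81 86] [76 83 86]
((319.5, 63.99999237060547), (127.99998474121094, 638.9998779296875), 90.0)
[6.1035156e-05 0.0000000e+00] [1.0935 0.7023 0.11  ]
[638.99994   0.     ] [ 1.0751 -0.7416  0.11  ]
[638.99994  127.999985] [ 0.7784 -0.7197  0.11  ]
[6.10351562e-05 1.27999985e+02] [0.7943 0.6861 0.11  ]
```

View pics/a.png

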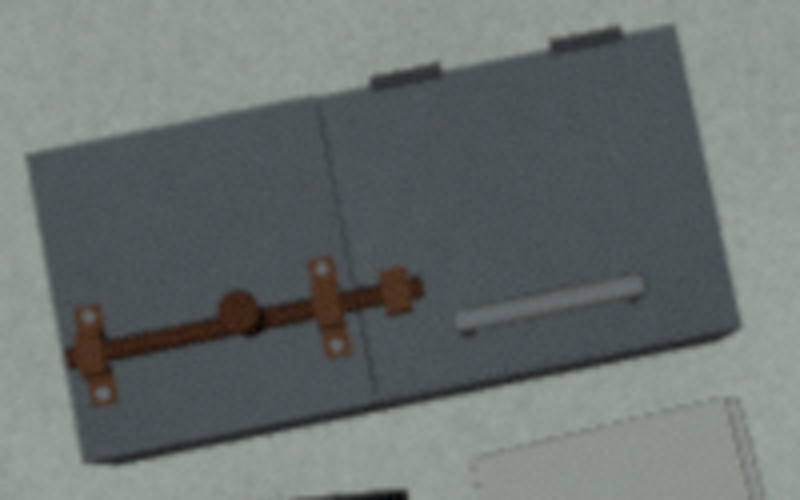

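View pics/b.png

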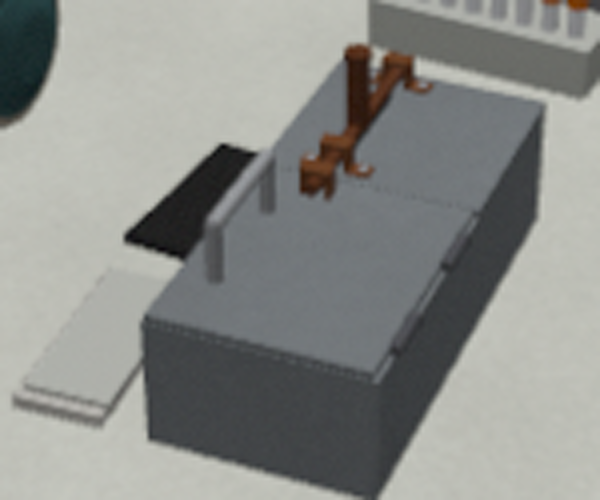

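The crop gives the top-face corners at (28,154), (675,25), (740,328) and (85,460), the knob cap at (239,310), and the bar from (463,321) to (637,285). In the scene crop the cap is at (358,50).

```bash
python3 - <<'E'
from h import *
t=grab_frame("top");s=grab_frame("scene")
T=lambda x,y:((x+.5)/4-.5+200,(y+.5)/4-.5+180)
S=lambda x,y:((x+.5)/4-.5+235,(y+.5)/4-.5+185)
C=[onz(t,*T(*p),.11) for p in((28,154),(675,25),(738,326),(85,460))]
L=np.array([[.085,.18],[.085,-.18],[-.085,-.18],[-.085,.18]])
P=np.array(C)[:,:2]
for a,b in((0,1),(1,2),(2,3),(3,0)):print(np.linalg.norm(P[a]-P[b]).round(4))
Lc=L-L.mean(0);Pc=P-P.mean(0)
th=np.arctan2((Lc[:,0]*Pc[:,1]-Lc[:,1]*Pc[:,0]).sum(),(Lc*Pc).sum());R=np.array([[np.cos(th),-np.sin(th)],[np.sin(th),np.cos(th)]])
c=P.mean(0);print("c",c,"yaw",np.degrees(th),"res",(P-c-L@R.T).round(4).tolist())
k=onz(t,*T(239,310),.186)[:2];print("knob",k,"chest frame",R.T@(k-c))
print("tri",tri(t,T(239,310),s,S(358,51)))
e=[onz(t,*T(*p),.158)[:2] for p in((462,321),(638,285))]
print("bar",e,[R.T@(x-c) for x in e])
d=e[0]-e[1];print("bar yaw",np.degrees(np.arctan2(-d[0],d[1])),"mid",(e[0]+e[1])/2)
E
```

```text
0.3574
0.167
0.3556
0.1682
c [0.53960959 0.03564378] yaw 10.9202848512078 res [[-0.0007, -0.0016], [-0.0016, 0.0008], [0.0011, 0.0026], [0.0012, -0.0018]]
knob [0.49601821 0.1041571 ] chest frame [-0.02982264  0.07553074]
tri (array([0.49554881, 0.10374654, 0.18726485]), np.float64(0.0008940114530699804))
bar [array([ 0.49163353, -0.00724926]), array([ 0.50929422, -0.09784735])] [array([-0.05523308, -0.03302759]), array([-0.05505538, -0.1253308 ])]
bar yaw 11.030588894110187 mid [ 0.50046388 -0.05254831]
```

{"api": "servo_tool", "payload": {
  "targets": [
    {"x": 2.5,"y": -2.6,"z": -0.5},
    {"x": 2.5,"y": -2.6,"z": -0.5},
    {"x": 2.5,"y": -2.6,"z": -0.5},
    {"x": 2.5,"y": -2.6,"z": -0.5},
    {"x": 2.5,"y": -2.6,"z": -0.5},
    {"x": 2.5,"y": -2.6,"z": -0.5},
    {"x": 2.5,"y": -2.6,"z": -0.5},
    {"x": 2.5,"y": -2.6,"z": -0.5},
    {"x": 2.5,"y": -2.6,"z": -0.5},
    {"x": 2.5,"y": -2.6}
  ],
  "jaw": 9.0,
  "squeeze": 40
}}

```text
$.targets[0]: bad value
```

{"api": "servo_tool", "payload": {
  "targets": [
    {"x": 2.5,"y": -2.6},
    {"x": 2.5,"y": -2.6},
    {"x": 2.5,"y": -2.6},
    {"x": 2.5,"y": -2.6},
    {"x": 2.5,"y": -2.6},
    {"x": 2.5,"y": -2.6},
    {"x": 2.5,"y": -2.6},
    {"x": 2.5,"y": -2.6},
    {"rz": 5.6},
    {}
  ]
}}

```text
$.targets[0]: bad value
```

```bash
cat > st.py <<'E'
from h import *
o=get_obs();R=o["orientation"];p=o["tool_pos"]
print("t",o["clock"],"p",p.round(4),"q",o["qpos"].round(2),"F",o["ft_force"].round(1),"w",round(o["grip_width"]*94,1),"yaw",np.degrees(np.arctan2(R[1,0],R[0,0])).round(2),"tilt",R[:,2].round(3))
def togo(x,y,z): print("togo cm",(R.T@(np.array([x,y,z])-p)*100).round(2))
def chest(): 
    a=np.radians(10.95);d=p[:2]-[.5396,.0356];print("chest xy mm",(1000*np.array([np.cos(a)*d[0]+np.sin(a)*d[1],-np.sin(a)*d[0]+np.cos(a)*d[1]])).round(1))
E
python3 -c "
from st import *
togo(.4958,.1040,.145)"
```

```text
t 0.3 p [ 0.1643 -0.5509  0.2052] q [-1.4   0.28  1.51 -0.    1.36 -0.12] F [-0.3 -0.4  0.1] w 94.1 yaw 16.6 tilt [-0.     0.001 -1.   ]
togo cm [ 50.48 -53.28   6.05]
```

{"api": "servo_tool", "payload": {
  "targets": [
    {"x": 2.5,"y": -2.6,"z": -0.5,"rx": 0,"ry": 0,"rz": 0},
    {"x": 2.5,"y": -2.6,"z": -0.5,"rx": 0,"ry": 0,"rz": 0},
    {"x": 2.5,"y": -2.6,"z": -0.5,"rx": 0,"ry": 0,"rz": 0},
    {"x": 2.5,"y": -2.6,"z": -0.5,"rx": 0,"ry": 0,"rz": 0},
    {"x": 2.5,"y": -2.6,"z": -0.5,"rx": 0,"ry": 0,"rz": 0},
    {"x": 2.5,"y": -2.6,"z": -0.5,"rx": 0,"ry": 0,"rz": 0},
    {"x": 2.5,"y": -2.6,"z": -0.5,"rx": 0,"ry": 0,"rz": 0},
    {"x": 2.5,"y": -2.6,"z": -0.5,"rx": 0,"ry": 0,"rz": 0},
    {"x": 2.5,"y": -2.6,"z": -0.5,"rx": 0,"ry": 0,"rz": 0},
    {"x": 2.5,"y": -2.6,"z": 0,"rx": 0,"ry": 0,"rz": 0}
  ],
  "jaw": 9.0,
  "squeeze": 40
}}

```text
clock: 1.3
tool_pos: [0.3303, -0.2294, 0.2513]
orientation: [[0.958, 0.285, 0.002], [0.285, -0.958, -0.001], [0.001, 0.002, -1.0]]
ft_force: [0.5, -0.2, 0.4]
grip_width: 0.961
```

{"api": "servo_tool", "payload": {
  "targets": [
    {"x": 2.8,"y": -3.0,"z": 0,"rx": 0,"ry": 0,"rz": 0},
    {"x": 2.8,"y": -3.0,"z": 0,"rx": 0,"ry": 0,"rz": 0},
    {"x": 2.8,"y": -3.0,"z": 0,"rx": 0,"ry": 0,"rz": 0},
    {"x": 2.8,"y": -3.0,"z": 0,"rx": 0,"ry": 0,"rz": 0},
    {"x": 2.8,"y": -3.0,"z": 0,"rx": 0,"ry": 0,"rz": 0},
    {"x": 2.8,"y": -3.0,"z": 0,"rx": 0,"ry": 0,"rz": 0},
    {"x": 2.8,"y": -3.0,"z": 0,"rx": 0,"ry": 0,"rz": 0},
    {"x": 2.8,"y": -3.0,"z": 0,"rx": 0,"ry": 0,"rz": 0},
    {"x": 2.2,"y": -2.4,"z": 0,"rx": 0,"ry": 0,"rz": 0},
    {"x": 0,"y": 0,"z": 0,"rx": 0,"ry": 0,"rz": 5.6}
  ]
}}

```text
clock: 2.3
tool_pos: [0.4914, 0.0963, 0.2501]
orientation: [[0.981, 0.193, 0.001], [0.193, -0.981, 0.002], [0.001, -0.002, -1.0]]
ft_force: [-0.5, 0.5, -0.0]
grip_width: 0.957
```

{"api": "servo_tool", "payload": {
  "targets": [
    {"x": 0,"y": 0,"z": 0,"rx": 0,"ry": 0,"rz": 0},
    {"x": 0,"y": 0,"z": 0,"rx": 0,"ry": 0,"rz": 0}
  ]
}}

```text
clock: 2.5
tool_pos: [0.4896, 0.0927, 0.2503]
orientation: [[0.981, 0.193, -0.0], [0.193, -0.981, -0.0], [-0.0, 0.0, -1.0]]
ft_force: [0.5, 0.3, 0.8]
grip_width: 0.958
```

```bash
python3 -c "
from st import *
togo(.4958,.1040,.145)"
```

```text
t 2.5 p [0.4896 0.0927 0.2503] q [ 0.05  0.14  1.58 -0.    1.43  1.42] F [0.5 0.3 0.8] w 90.0 yaw 11.12 tilt [-0. -0. -1.]
togo cm [ 0.83 -0.99 10.53]
```

{"api": "servo_tool", "payload": {
  "targets": [
    {"x": 0.4,"y": -0.5,"z": 0.5,"rx": 0,"ry": 0,"rz": 0},
    {"x": 0.4,"y": -0.5,"z": 0.5,"rx": 0,"ry": 0,"rz": 0},
    {"x": 0,"y": 0,"z": 2.5,"rx": 0,"ry": 0,"rz": 0},
    {"x": 0,"y": 0,"z": 2.5,"rx": 0,"ry": 0,"rz": 0},
    {"x": 0,"y": 0,"z": 2.5,"rx": 0,"ry": 0,"rz": 0},
    {"x": 0,"y": 0,"z": 2.0,"rx": 0,"ry": 0,"rz": 0},
    {"x": 0,"y": 0,"z": 0,"rx": 0,"ry": 0,"rz": 0}
  ],
  "jaw": 6.0
}}

```text
clock: 3.2
tool_pos: [0.4934, 0.1039, 0.1425]
orientation: [[0.982, 0.191, -0.007], [0.191, -0.982, -0.0], [-0.007, -0.001, -1.0]]
ft_force: [0.2, -0.0, 0.8]
grip_width: 0.637
```

```bash
python3 -c "
from st import *
togo(.4958,.1040,.145)
s=grab_frame('scene')
cv2.imwrite('pics/c.png',cv2.resize(s['img'][150:290,240:400],None,fx=4,fy=4)[:,:,::-1])"
```

```text
t 3.2 p [0.4934 0.1039 0.1425] q [0.07 0.22 1.75 0.   1.18 1.45] F [ 0.2 -0.   0.8] w 59.9 yaw 10.99 tilt [-0.007 -0.    -1.   ]
togo cm [ 0.23  0.04 -0.25]
```

View pics/c.png

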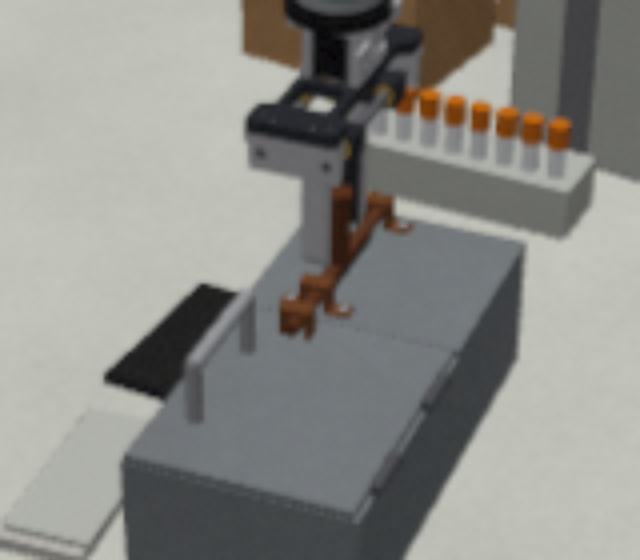

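The knob (342,220) stands between the two fingers, so I close on it.

{"api": "servo_tool", "payload": {
  "targets": [
    {"x": 0.1,"y": 0,"z": -0.1,"rx": 0,"ry": 0,"rz": 0},
    {"x": 0,"y": 0,"z": 0,"rx": 0,"ry": 0,"rz": 0},
    {"x": 0,"y": 0,"z": 0,"rx": 0,"ry": 0,"rz": 0},
    {"x": 0,"y": 0,"z": 0,"rx": 0,"ry": 0,"rz": 0},
    {"x": 0,"y": 0,"z": 0,"rx": 0,"ry": 0,"rz": 0},
    {"x": 0,"y": 0,"z": 0,"rx": 0,"ry": 0,"rz": 0}
  ],
  "jaw": 0
}}

```text
clock: 3.85
tool_pos: [0.4969, 0.1049, 0.1468]
orientation: [[0.982, 0.191, 0.0], [0.191, -0.982, 0.001], [0.001, -0.001, -1.0]]
ft_force: [-0.4, 0.7, 2.7]
grip_width: 0.187
```

```bash
python3 -c "
from st import *
chest()"
```

```text
t 3.85 p [0.4969 0.1049 0.1468] q [0.07 0.22 1.74 0.   1.18 1.45] F [-0.4  0.7  2.7] w 17.6 yaw 10.99 tilt [ 0.     0.001 -1.   ]
chest xy mm [-28.8  76.1]
```

{"api": "servo_tool", "payload": {
  "targets": [
    {"x": 0,"y": -0.2,"z": 0,"rx": 0,"ry": 0,"rz": 0},
    {"x": 0,"y": -0.2,"z": 0,"rx": 0,"ry": 0,"rz": 0},
    {"x": 0,"y": -0.2,"z": 0,"rx": 0,"ry": 0,"rz": 0},
    {"x": 0,"y": -0.1,"z": 0,"rx": 0,"ry": 0,"rz": 0},
    {"x": 0,"y": 0,"z": 0,"rx": 0,"ry": 0,"rz": 0},
    {"x": 0,"y": 0,"z": 0,"rx": 0,"ry": 0,"rz": 0}
  ]
}}

```text
clock: 4.45
tool_pos: [0.4962, 0.108, 0.1467]
orientation: [[0.981, 0.192, 0.001], [0.192, -0.981, -0.007], [0.0, 0.007, -1.0]]
ft_force: [0.9, -10.5, 2.7]
grip_width: 0.185
```

```bash
python3 -c "
from st import *
chest()"
```

```text
t 4.45 p [0.4962 0.108  0.1467] q [ 0.08  0.22  1.74 -0.01  1.18  1.46] F [  0.9 -10.5   2.7] w 17.4 yaw 11.07 tilt [ 0.001 -0.007 -1.   ]
chest xy mm [-28.8  79.3]
```

{"api": "servo_tool", "payload": {
  "targets": [
    {"x": 0,"y": -0.2,"z": 0,"rx": 0,"ry": 0,"rz": 0},
    {"x": 0,"y": -0.2,"z": 0,"rx": 0,"ry": 0,"rz": 0},
    {"x": 0,"y": -0.2,"z": 0,"rx": 0,"ry": 0,"rz": 0},
    {"x": 0,"y": 0,"z": 0,"rx": 0,"ry": 0,"rz": 0},
    {"x": 0,"y": 0,"z": 0,"rx": 0,"ry": 0,"rz": 0}
  ]
}}

```text
clock: 4.95
tool_pos: [0.4962, 0.1085, 0.1467]
orientation: [[0.981, 0.193, 0.003], [0.193, -0.981, -0.017], [-0.0, 0.017, -1.0]]
ft_force: [3.3, -22.5, 1.7]
grip_width: 0.184
```

```bash
python3 -c "
from st import *
chest()"
```

```text
t 4.95 p [0.4962 0.1085 0.1467] q [ 0.09  0.22  1.74 -0.02  1.18  1.47] F [  3.3 -22.5   1.7] w 17.3 yaw 11.16 tilt [ 0.003 -0.017 -1.   ]
chest xy mm [-28.8  79.8]
```

{"api": "servo_tool", "payload": {
  "targets": [
    {"x": 0,"y": 0.4,"z": 0,"rx": 0,"ry": 0,"rz": 0},
    {"x": 0,"y": 0.4,"z": 0,"rx": 0,"ry": 0,"rz": 0},
    {"x": 0,"y": 0.4,"z": 0,"rx": 0,"ry": 0,"rz": 0},
    {"x": 0,"y": 0.4,"z": 0,"rx": 0,"ry": 0,"rz": 0},
    {"x": 0,"y": 0.4,"z": 0,"rx": 0,"ry": 0,"rz": 0},
    {"x": 0,"y": 0.4,"z": 0,"rx": 0,"ry": 0,"rz": 0},
    {"x": 0,"y": 0.4,"z": 0,"rx": 0,"ry": 0,"rz": 0},
    {"x": 0,"y": 0.3,"z": 0,"rx": 0,"ry": 0,"rz": 0},
    {"x": 0,"y": 0,"z": 0,"rx": 0,"ry": 0,"rz": 0},
    {"x": 0,"y": 0,"z": 0,"rx": 0,"ry": 0,"rz": 0}
  ]
}}

```text
clock: 5.95
tool_pos: [0.498, 0.0988, 0.1466]
orientation: [[0.982, 0.188, -0.003], [0.188, -0.982, 0.023], [0.001, -0.023, -1.0]]
ft_force: [-3.4, 30.8, 5.5]
grip_width: 0.182
```

```bash
python3 -c "
from st import *
chest()"
```

```text
t 5.95 p [0.498  0.0988 0.1466] q [0.04 0.22 1.74 0.03 1.19 1.41] F [-3.4 30.8  5.5] w 17.1 yaw 10.81 tilt [-0.003  0.023 -1.   ]
chest xy mm [-28.9  69.9]
```

{"api": "servo_tool", "payload": {
  "targets": [
    {"x": 0,"y": -0.4,"z": 0,"rx": 0,"ry": 0,"rz": 0},
    {"x": 0,"y": -0.4,"z": 0,"rx": 0,"ry": 0,"rz": 0},
    {"x": 0,"y": -0.4,"z": 0,"rx": 0,"ry": 0,"rz": 0},
    {"x": 0,"y": -0.4,"z": 0,"rx": 0,"ry": 0,"rz": 0},
    {"x": 0,"y": -0.4,"z": 0,"rx": 0,"ry": 0,"rz": 0},
    {"x": 0,"y": -0.4,"z": 0,"rx": 0,"ry": 0,"rz": 0},
    {"x": 0,"y": -0.4,"z": 0,"rx": 0,"ry": 0,"rz": 0},
    {"x": 0,"y": -0.4,"z": 0,"rx": 0,"ry": 0,"rz": 0},
    {"x": 0,"y": 0,"z": 0,"rx": 0,"ry": 0,"rz": 0},
    {"x": 0,"y": 0,"z": 0,"rx": 0,"ry": 0,"rz": 0}
  ]
}}

```text
clock: 6.95
tool_pos: [0.4952, 0.1132, 0.1466]
orientation: [[0.981, 0.192, 0.002], [0.192, -0.981, -0.009], [-0.0, 0.01, -1.0]]
ft_force: [0.4, -13.3, 4.4]
grip_width: 0.183
```

```bash
python3 -c "
from st import *
chest()"
```

```text
t 6.95 p [0.4952 0.1132 0.1466] q [ 0.1   0.22  1.74 -0.01  1.18  1.48] F [  0.4 -13.3   4.4] w 17.2 yaw 11.07 tilt [ 0.002 -0.009 -1.   ]
chest xy mm [-28.8  84.6]
```

{"api": "servo_tool", "payload": {
  "targets": [
    {"x": 0,"y": -0.2,"z": 0,"rx": 0,"ry": 0,"rz": 0},
    {"x": 0,"y": -0.2,"z": 0,"rx": 0,"ry": 0,"rz": 0},
    {"x": 0,"y": -0.2,"z": 0,"rx": 0,"ry": 0,"rz": 0},
    {"x": 0,"y": 0,"z": 0,"rx": 0,"ry": 0,"rz": 0},
    {"x": 0,"y": 0,"z": 0,"rx": 0,"ry": 0,"rz": 0}
  ]
}}

```text
clock: 7.45
tool_pos: [0.4951, 0.1136, 0.1465]
orientation: [[0.981, 0.194, 0.003], [0.194, -0.981, -0.02], [-0.001, 0.02, -1.0]]
ft_force: [4.1, -26.1, 3.4]
grip_width: 0.188
```

```bash
python3 -c "
from st import *
chest()"
```

```text
t 7.45 p [0.4951 0.1136 0.1465] q [ 0.1   0.22  1.74 -0.02  1.18  1.49] F [  4.1 -26.1   3.4] w 17.7 yaw 11.17 tilt [ 0.003 -0.02  -1.   ]
chest xy mm [-28.9  85. ]
```

{"api": "servo_tool", "payload": {
  "targets": [
    {"x": 0,"y": 0.5,"z": 0,"rx": 0,"ry": 0,"rz": 0},
    {"x": 0,"y": 0.5,"z": 0,"rx": 0,"ry": 0,"rz": 0},
    {"x": 0,"y": 0.5,"z": 0,"rx": 0,"ry": 0,"rz": 0},
    {"x": 0,"y": 0.5,"z": 0,"rx": 0,"ry": 0,"rz": 0},
    {"x": 0,"y": 0.5,"z": 0,"rx": 0,"ry": 0,"rz": 0},
    {"x": 0,"y": 0.5,"z": 0,"rx": 0,"ry": 0,"rz": 0},
    {"x": 0,"y": 0.5,"z": 0,"rx": 0,"ry": 0,"rz": 0},
    {"x": 0,"y": 0,"z": 0,"rx": 0,"ry": 0,"rz": 0},
    {"x": 0,"y": 0,"z": 0,"rx": 0,"ry": 0,"rz": 0}
  ]
}}

```text
clock: 8.35
tool_pos: [0.4979, 0.0989, 0.1464]
orientation: [[0.982, 0.188, -0.003], [0.188, -0.982, 0.018], [0.001, -0.018, -1.0]]
ft_force: [-4.4, 23.3, 5.9]
grip_width: 0.184
```

```bash
python3 -c "
from st import *
chest()"
```

```text
t 8.35 p [0.4979 0.0989 0.1464] q [0.05 0.22 1.74 0.02 1.19 1.42] F [-4.4 23.3  5.9] w 17.3 yaw 10.86 tilt [-0.003  0.018 -1.   ]
chest xy mm [-28.9  70.1]
```

{"api": "servo_tool", "payload": {
  "targets": [
    {"x": 0,"y": 0.25,"z": 0,"rx": 0,"ry": 0,"rz": 0},
    {"x": 0,"y": 0.25,"z": 0,"rx": 0,"ry": 0,"rz": 0},
    {"x": 0,"y": 0,"z": 0,"rx": 0,"ry": 0,"rz": 0},
    {"x": 0,"y": 0,"z": 0,"rx": 0,"ry": 0,"rz": 0}
  ]
}}

```text
clock: 8.75
tool_pos: [0.4979, 0.0987, 0.1464]
orientation: [[0.982, 0.187, -0.004], [0.187, -0.982, 0.027], [0.001, -0.027, -1.0]]
ft_force: [-5.5, 34.1, 6.9]
grip_width: 0.188
```

```bash
python3 -c "
from st import *
chest()"
```

```text
t 8.75 p [0.4979 0.0987 0.1464] q [0.04 0.22 1.74 0.03 1.19 1.41] F [-5.5 34.1  6.9] w 17.7 yaw 10.78 tilt [-0.004  0.027 -1.   ]
chest xy mm [-29.   69.9]
```

{"api": "servo_tool", "payload": {
  "targets": [
    {"x": 0,"y": -0.5,"z": 0,"rx": 0,"ry": 0,"rz": 0},
    {"x": 0,"y": -0.5,"z": 0,"rx": 0,"ry": 0,"rz": 0},
    {"x": 0,"y": -0.5,"z": 0,"rx": 0,"ry": 0,"rz": 0},
    {"x": 0,"y": -0.5,"z": 0,"rx": 0,"ry": 0,"rz": 0},
    {"x": 0,"y": -0.5,"z": 0,"rx": 0,"ry": 0,"rz": 0},
    {"x": 0,"y": -0.5,"z": 0,"rx": 0,"ry": 0,"rz": 0},
    {"x": 0,"y": -0.5,"z": 0,"rx": 0,"ry": 0,"rz": 0},
    {"x": 0,"y": -0.5,"z": 0,"rx": 0,"ry": 0,"rz": 0},
    {"x": 0,"y": 0,"z": 0,"rx": 0,"ry": 0,"rz": 0},
    {"x": 0,"y": 0,"z": 0,"rx": 0,"ry": 0,"rz": 0}
  ]
}}

```text
clock: 9.75
tool_pos: [0.4931, 0.1229, 0.1463]
orientation: [[0.982, 0.191, 0.0], [0.191, -0.982, -0.002], [-0.0, 0.002, -1.0]]
ft_force: [-0.1, -2.7, 4.2]
grip_width: 0.188
```

```bash
python3 -c "
from st import *
chest()"
```

```text
t 9.75 p [0.4931 0.1229 0.1463] q [ 0.11  0.22  1.74 -0.    1.18  1.49] F [-0.1 -2.7  4.2] w 17.7 yaw 10.99 tilt [ 0.    -0.002 -1.   ]
chest xy mm [-29.   94.6]
```

It broke free and now runs at about 3 N. I draw it to the open stop.

{"api": "servo_tool", "payload": {
  "targets": [
    {"x": 0,"y": -0.5,"z": 0,"rx": 0,"ry": 0,"rz": 0},
    {"x": 0,"y": -0.5,"z": 0,"rx": 0,"ry": 0,"rz": 0},
    {"x": 0,"y": -0.5,"z": 0,"rx": 0,"ry": 0,"rz": 0},
    {"x": 0,"y": -0.5,"z": 0,"rx": 0,"ry": 0,"rz": 0},
    {"x": 0,"y": -0.5,"z": 0,"rx": 0,"ry": 0,"rz": 0},
    {"x": 0,"y": -0.5,"z": 0,"rx": 0,"ry": 0,"rz": 0},
    {"x": 0,"y": -0.5,"z": 0,"rx": 0,"ry": 0,"rz": 0},
    {"x": 0,"y": -0.4,"z": 0,"rx": 0,"ry": 0,"rz": 0},
    {"x": 0,"y": -0.4,"z": 0,"rx": 0,"ry": 0,"rz": 0},
    {"x": 0,"y": 0,"z": 0,"rx": 0,"ry": 0,"rz": 0}
  ]
}}

```text
clock: 10.75
tool_pos: [0.4856, 0.1613, 0.1463]
orientation: [[0.981, 0.193, 0.001], [0.193, -0.981, -0.011], [-0.001, 0.011, -1.0]]
ft_force: [2.4, -16.6, 2.0]
grip_width: 0.189
```

```bash
python3 -c "
from st import *
chest()"
```

```text
t 10.75 p [0.4856 0.1613 0.1463] q [ 0.19  0.22  1.73 -0.01  1.19  1.57] F [  2.4 -16.6   2. ] w 17.8 yaw 11.15 tilt [ 0.001 -0.011 -1.   ]
chest xy mm [-29.1 133.7]
```

{"api": "servo_tool", "payload": {
  "targets": [
    {"x": 0,"y": 0.3,"z": 0,"rx": 0,"ry": 0,"rz": 0},
    {"x": 0,"y": 0.2,"z": 0,"rx": 0,"ry": 0,"rz": 0},
    {"x": 0,"y": 0,"z": 0,"rx": 0,"ry": 0,"rz": 0}
  ]
}}

```text
clock: 11.05
tool_pos: [0.4856, 0.1612, 0.1463]
orientation: [[0.982, 0.191, -0.0], [0.191, -0.982, -0.0], [-0.0, 0.0, -1.0]]
ft_force: [-0.5, -3.6, 2.1]
grip_width: 0.181
```

{"api": "servo_tool", "payload": {
  "targets": [
    {"x": 0,"y": 0,"z": 0,"rx": 0,"ry": 0,"rz": 0},
    {"x": 0,"y": 0,"z": 0,"rx": 0,"ry": 0,"rz": 0},
    {"x": 0,"y": 0,"z": 0,"rx": 0,"ry": 0,"rz": 0},
    {"x": 0,"y": 0,"z": 0,"rx": 0,"ry": 0,"rz": 0},
    {"x": 0,"y": 0,"z": -2.5,"rx": 0,"ry": 0,"rz": 0},
    {"x": 0,"y": 0,"z": -3,"rx": 0,"ry": 0,"rz": 0},
    {"x": 0,"y": 0,"z": -3,"rx": 0,"ry": 0,"rz": 0},
    {"x": 0,"y": 0,"z": -2,"rx": 0,"ry": 0,"rz": 0},
    {"x": 0,"y": 0,"z": 0,"rx": 0,"ry": 0,"rz": 0}
  ],
  "jaw": 4.5
}}

```text
clock: 11.95
tool_pos: [0.4875, 0.162, 0.2543]
orientation: [[0.982, 0.191, 0.006], [0.191, -0.982, 0.002], [0.006, -0.0, -1.0]]
ft_force: [1.4, -0.4, 0.2]
grip_width: 0.479
```

```bash
python3 -c "
from st import *
chest()
togo(.5005,-.0525,.25)"
```

```text
t 11.95 p [0.4875 0.162  0.2543] q [0.18 0.15 1.55 0.   1.43 1.56] F [ 1.4 -0.4  0.2] w 45.0 yaw 11.01 tilt [ 0.006  0.002 -1.   ]
chest xy mm [-27.1 134. ]
togo cm [-2.83 21.3   0.4 ]
```

{"api": "servo_tool", "payload": {
  "targets": [
    {"x": -0.5,"y": 3.5,"z": 0,"rx": 0,"ry": 0,"rz": 0},
    {"x": -0.5,"y": 3.6,"z": 0,"rx": 0,"ry": 0,"rz": 0},
    {"x": -0.5,"y": 3.6,"z": 0,"rx": 0,"ry": 0,"rz": 0},
    {"x": -0.5,"y": 3.6,"z": 0,"rx": 0,"ry": 0,"rz": 0},
    {"x": -0.4,"y": 3.5,"z": 0,"rx": 0,"ry": 0,"rz": 0},
    {"x": -0.4,"y": 3.5,"z": 0,"rx": 0,"ry": 0,"rz": 0},
    {"x": 0,"y": 0,"z": 0,"rx": 0,"ry": 0,"rz": -8},
    {"x": 0,"y": 0,"z": 0,"rx": 0,"ry": 0,"rz": -8},
    {"x": 0,"y": 0,"z": 0,"rx": 0,"ry": 0,"rz": -8},
    {"x": 0,"y": 0,"z": 0,"rx": 0,"ry": 0,"rz": -8}
  ]
}}

```text
clock: 12.95
tool_pos: [0.4981, -0.053, 0.2496]
orientation: [[0.728, 0.686, -0.003], [0.686, -0.728, 0.001], [-0.001, -0.003, -1.0]]
ft_force: [0.7, -0.7, -0.0]
grip_width: 0.478
```

{"api": "servo_tool", "payload": {
  "targets": [
    {"x": 0,"y": 0,"z": 0,"rx": 0,"ry": 0,"rz": -8},
    {"x": 0,"y": 0,"z": 0,"rx": 0,"ry": 0,"rz": -8},
    {"x": 0,"y": 0,"z": 0,"rx": 0,"ry": 0,"rz": -8},
    {"x": 0,"y": 0,"z": 0,"rx": 0,"ry": 0,"rz": -8},
    {"x": 0,"y": 0,"z": 0,"rx": 0,"ry": 0,"rz": -8},
    {"x": 0,"y": 0,"z": 0,"rx": 0,"ry": 0,"rz": -8},
    {"x": 0,"y": 0,"z": 0,"rx": 0,"ry": 0,"rz": -8},
    {"x": 0,"y": 0,"z": 0,"rx": 0,"ry": 0,"rz": -2},
    {"x": 0,"y": 0,"z": 0,"rx": 0,"ry": 0,"rz": 0}
  ]
}}

```text
clock: 13.85
tool_pos: [0.4982, -0.0528, 0.2499]
orientation: [[-0.191, 0.982, -0.002], [0.982, 0.191, 0.001], [0.001, -0.002, -1.0]]
ft_force: [0.9, -0.3, 0.3]
grip_width: 0.481
```

```bash
python3 -c "
from st import *
chest()
togo(.5005,-.0525,.138)"
```

```text
t 13.85 p [ 0.4982 -0.0528  0.2499] q [-0.24  0.14  1.57  0.    1.43 -0.44] F [ 0.9 -0.3  0.3] w 45.2 yaw 100.99 tilt [-0.002  0.001 -1.   ]
chest xy mm [-57.4 -78.9]
togo cm [-0.03  0.25 11.19]
```

{"api": "servo_tool", "payload": {
  "targets": [
    {"x": 0,"y": 0.2,"z": 2,"rx": 0,"ry": 0,"rz": 0},
    {"x": 0,"y": 0,"z": 2.5,"rx": 0,"ry": 0,"rz": 0},
    {"x": 0,"y": 0,"z": 2.5,"rx": 0,"ry": 0,"rz": 0},
    {"x": 0,"y": 0,"z": 2.5,"rx": 0,"ry": 0,"rz": 0},
    {"x": 0,"y": 0,"z": 1.6,"rx": 0,"ry": 0,"rz": 0},
    {"x": 0,"y": 0,"z": 0,"rx": 0,"ry": 0,"rz": 0}
  ]
}}

```text
clock: 14.45
tool_pos: [0.4984, -0.0521, 0.1374]
orientation: [[-0.19, 0.982, -0.007], [0.982, 0.19, 0.002], [0.003, -0.006, -1.0]]
ft_force: [-0.5, -0.2, 0.1]
grip_width: 0.48
```

```bash
python3 -c "
from st import *
chest()
togo(.5005,-.0525,.138)
s=grab_frame('scene')
cv2.imwrite('pics/d.png',cv2.resize(s['img'][150:310,230:390],None,fx=3.7,fy=3.7)[:,:,::-1])"
```

```text
t 14.45 p [ 0.4984 -0.0521  0.1374] q [-0.24  0.22  1.76  0.    1.17 -0.43] F [-0.5 -0.2  0.1] w 45.1 yaw 100.95 tilt [-0.007  0.002 -1.   ]
chest xy mm [-57.1 -78.2]
togo cm [-0.08  0.2  -0.06]
```

View pics/d.png

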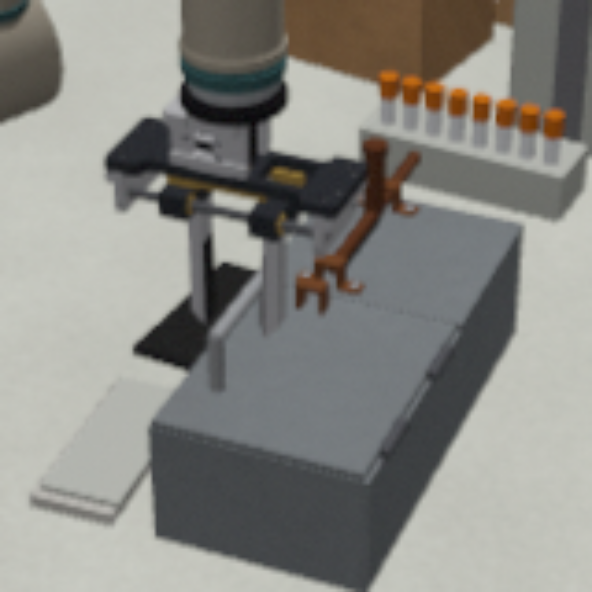

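The bolt is drawn and its keeper (312,292) is empty. The fingers straddle the bar (205,325 and 270,320), so I close.

{"api": "servo_tool", "payload": {
  "targets": [
    {"x": 0,"y": 0.1,"z": 0,"rx": 0,"ry": 0,"rz": 0},
    {"x": 0,"y": 0,"z": 0,"rx": 0,"ry": 0,"rz": 0},
    {"x": 0,"y": 0,"z": 0,"rx": 0,"ry": 0,"rz": 0},
    {"x": 0,"y": 0,"z": 0,"rx": 0,"ry": 0,"rz": 0},
    {"x": 0,"y": 0,"z": 0,"rx": 0,"ry": 0,"rz": 0}
  ],
  "jaw": 0,
  "squeeze": 30
}}

```text
clock: 15.0
tool_pos: [0.501, -0.0528, 0.1409]
orientation: [[-0.191, 0.982, -0.001], [0.982, 0.191, -0.001], [-0.0, -0.002, -1.0]]
ft_force: [-2.6, -0.7, 3.6]
grip_width: 0.12
```

```bash
python3 -c "
from st import *
chest()
# arc: bar rel. hinge (-138,48)mm; steps of 9deg, in cm, cumulative increments (tool y = chest +x, tool z = down)
a=np.radians(np.arange(0,94,6.2)); x=-13.8*np.cos(a)+4.8*np.sin(a); z=13.8*np.sin(a)+4.8*np.cos(a)
print(np.c_[np.degrees(a)[1:],np.diff(x),-np.diff(z)].round(2).tolist())"
```

```text
t 15.0 p [ 0.501  -0.0528  0.1409] q [-0.24  0.22  1.76 -0.    1.17 -0.43] F [-2.6 -0.7  3.6] w 11.3 yaw 101.02 tilt [-0.001 -0.001 -1.   ]
chest xy mm [-54.7 -79.5]
[[6.2, 0.6, -1.46], [12.4, 0.75, -1.39], [18.6, 0.9, -1.3], [24.8, 1.03, -1.19], [31.0, 1.16, -1.08], [37.2, 1.27, -0.94], [43.4, 1.36, -0.8], [49.6, 1.44, -0.65], [55.8, 1.5, -0.49], [62.0, 1.55, -0.33], [68.2, 1.57, -0.16], [74.4, 1.58, 0.01], [80.6, 1.57, 0.18], [86.8, 1.54, 0.35], [93.0, 1.49, 0.52]]
```

{"api": "servo_tool", "payload": {
  "targets": [
    {"x": 0,"y": 0.3,"z": -0.73,"rx": 0,"ry": 0,"rz": 0},
    {"x": 0,"y": 0.3,"z": -0.73,"rx": 0,"ry": 0,"rz": 0},
    {"x": 0,"y": 0.37,"z": -0.7,"rx": 0,"ry": 0,"rz": 0},
    {"x": 0,"y": 0.38,"z": -0.69,"rx": 0,"ry": 0,"rz": 0},
    {"x": 0,"y": 0.45,"z": -0.65,"rx": 0,"ry": 0,"rz": 0},
    {"x": 0,"y": 0.45,"z": -0.65,"rx": 0,"ry": 0,"rz": 0},
    {"x": 0,"y": 0.51,"z": -0.6,"rx": 0,"ry": 0,"rz": 0},
    {"x": 0,"y": 0.52,"z": -0.59,"rx": 0,"ry": 0,"rz": 0},
    {"x": 0,"y": 0.58,"z": -0.54,"rx": 0,"ry": 0,"rz": 0},
    {"x": 0,"y": 0.58,"z": -0.54,"rx": 0,"ry": 0,"rz": 0}
  ]
}}

```text
clock: 16.0
tool_pos: [0.5411, -0.0449, 0.2048]
orientation: [[-0.191, 0.982, -0.01], [0.982, 0.191, -0.002], [0.0, -0.01, -1.0]]
ft_force: [-10.5, -4.2, -0.6]
grip_width: 0.117
```

```bash
cat >> st.py <<'E'
def lid():
    a=np.radians(10.95);g=p-.019*R[:,2];d=g[:2]-[.5396,.0356];x=np.cos(a)*d[0]+np.sin(a)*d[1]-.085;z=g[2]-.107
    print("lid deg",np.degrees(np.arctan2(z,-x)-np.arctan2(48,138)).round(1),"r mm",1000*np.hypot(x,z).round(4),"(146)")
E
python3 -c "
from st import *
chest();lid()"
```

```text
t 16.0 p [ 0.5411 -0.0449  0.2048] q [-0.21  0.23  1.57 -0.    1.35 -0.4 ] F [-10.5  -4.2  -0.6] w 11.0 yaw 101.02 tilt [-0.01  -0.002 -1.   ]
chest xy mm [-13.8 -79.3]
lid deg 30.6 r mm 152.9 (146)
```

{"api": "servo_tool", "payload": {
  "targets": [
    {"x": 0,"y": 0.63,"z": -0.47,"rx": 0,"ry": 0,"rz": 0},
    {"x": 0,"y": 0.64,"z": -0.47,"rx": 0,"ry": 0,"rz": 0},
    {"x": 0,"y": 0.68,"z": -0.4,"rx": 0,"ry": 0,"rz": 0},
    {"x": 0,"y": 0.68,"z": -0.4,"rx": 0,"ry": 0,"rz": 0},
    {"x": 0,"y": 0.72,"z": -0.33,"rx": 0,"ry": 0,"rz": 0},
    {"x": 0,"y": 0.72,"z": -0.32,"rx": 0,"ry": 0,"rz": 0},
    {"x": 0,"y": 0.75,"z": -0.25,"rx": 0,"ry": 0,"rz": 0},
    {"x": 0,"y": 0.75,"z": -0.24,"rx": 0,"ry": 0,"rz": 0},
    {"x": 0,"y": 0.77,"z": -0.17,"rx": 0,"ry": 0,"rz": 0},
    {"x": 0,"y": 0.78,"z": -0.16,"rx": 0,"ry": 0,"rz": 0}
  ]
}}

```text
clock: 17.0
tool_pos: [0.6132, -0.0309, 0.2401]
orientation: [[-0.191, 0.982, -0.003], [0.982, 0.191, -0.002], [-0.001, -0.003, -1.0]]
ft_force: [-8.2, -3.1, 8.9]
grip_width: 0.118
```

```bash
python3 -c "
from st import *
chest();lid()"
```

```text
t 17.0 p [ 0.6132 -0.0309  0.2401] q [-0.16  0.32  1.35 -0.    1.47 -0.35] F [-8.2 -3.1  8.9] w 11.1 yaw 101.0 tilt [-0.003 -0.002 -1.   ]
chest xy mm [ 59.7 -79.2]
lid deg 61.4 r mm 154.20000000000002 (146)
```

{"api": "servo_tool", "payload": {
  "targets": [
    {"x": 0,"y": 0.78,"z": -0.08,"rx": 0,"ry": 0,"rz": 0},
    {"x": 0,"y": 0.79,"z": -0.08,"rx": 0,"ry": 0,"rz": 0},
    {"x": 0,"y": 0.79,"z": 0,"rx": 0,"ry": 0,"rz": 0},
    {"x": 0,"y": 0.79,"z": 0,"rx": 0,"ry": 0,"rz": 0},
    {"x": 0,"y": 0.79,"z": 0.09,"rx": 0,"ry": 0,"rz": 0},
    {"x": 0,"y": 0.78,"z": 0.09,"rx": 0,"ry": 0,"rz": 0},
    {"x": 0,"y": 0.77,"z": 0.17,"rx": 0,"ry": 0,"rz": 0},
    {"x": 0,"y": 0.77,"z": 0.18,"rx": 0,"ry": 0,"rz": 0},
    {"x": 0,"y": 0.75,"z": 0.26,"rx": 0,"ry": 0,"rz": 0},
    {"x": 0,"y": 0,"z": 0,"rx": 0,"ry": 0,"rz": 0}
  ]
}}

```text
clock: 18.0
tool_pos: [0.6855, -0.017, 0.2324]
orientation: [[-0.191, 0.982, 0.003], [0.982, 0.191, -0.0], [-0.001, 0.003, -1.0]]
ft_force: [-1.7, -2.0, 2.2]
grip_width: 0.12
```

```bash
python3 -c "
from st import *
chest();lid()
s=grab_frame('scene')
cv2.imwrite('pics/e.png',cv2.resize(s['img'][130:310,230:410],None,fx=3.3,fy=3.3)[:,:,::-1])"
```

```text
t 18.0 p [ 0.6855 -0.017   0.2324] q [-0.13  0.43  1.2   0.    1.51 -0.32] F [-1.7 -2.   2.2] w 11.3 yaw 101.01 tilt [ 0.003 -0.    -1.   ]
chest xy mm [133.2 -79.3]
lid deg 89.3 r mm 152.2 (146)
```

View pics/e.png

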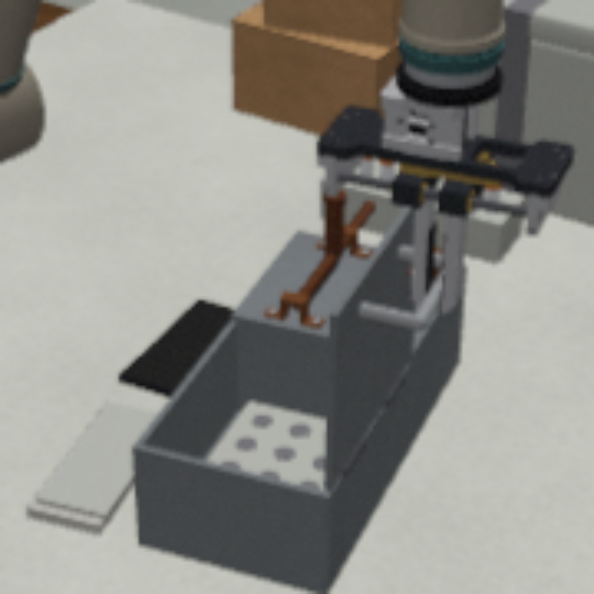

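The lid stands upright, with the bar at chest x 133 mm where 90° is expected. I release with a narrow opening and rise.

{"api": "servo_tool", "payload": {
  "targets": [
    {"x": 0,"y": 0,"z": 0,"rx": 0,"ry": 0,"rz": 0},
    {"x": 0,"y": 0,"z": 0,"rx": 0,"ry": 0,"rz": 0},
    {"x": 0,"y": 0,"z": 0,"rx": 0,"ry": 0,"rz": 0},
    {"x": 0,"y": 0,"z": 0,"rx": 0,"ry": 0,"rz": 0}
  ],
  "jaw": 3.2
}}

```text
clock: 18.45
tool_pos: [0.6843, -0.0168, 0.2304]
orientation: [[-0.191, 0.982, 0.0], [0.982, 0.191, 0.0], [0.0, 0.0, -1.0]]
ft_force: [-0.1, 0.3, 0.3]
grip_width: 0.339
```

{"api": "servo_tool", "payload": {
  "targets": [
    {"x": 0,"y": 0,"z": -1,"rx": 0,"ry": 0,"rz": 0},
    {"x": 0,"y": 0,"z": -2,"rx": 0,"ry": 0,"rz": 0},
    {"x": 0,"y": 0,"z": -2,"rx": 0,"ry": 0,"rz": 0},
    {"x": 0,"y": 0,"z": -2,"rx": 0,"ry": 0,"rz": 0},
    {"x": 0,"y": 0,"z": -2,"rx": 0,"ry": 0,"rz": 0},
    {"x": 0,"y": 0,"z": -2,"rx": 0,"ry": 0,"rz": 0},
    {"x": 0,"y": 0,"z": -2,"rx": 0,"ry": 0,"rz": 0},
    {"x": 0,"y": 0,"z": 0,"rx": 0,"ry": 0,"rz": 0},
    {"x": 0,"y": 0,"z": 0,"rx": 0,"ry": 0,"rz": 0}
  ]
}}

```text
clock: 19.35
tool_pos: [0.6842, -0.017, 0.3607]
orientation: [[-0.191, 0.982, 0.001], [0.982, 0.191, -0.0], [-0.0, 0.001, -1.0]]
ft_force: [0.7, 0.2, 0.2]
grip_width: 0.339
```

```bash
python3 -c "
from st import *
chest()
s=grab_frame('scene');t=grab_frame('top')
a=s['img'][130:310,230:410];b=t['img'][140:320,190:430]
cv2.imwrite('pics/f.png',cv2.resize(np.hstack([a,b]),None,fx=1.9,fy=1.9,interpolation=2)[:,:,::-1])"
```

```text
t 19.35 p [ 0.6842 -0.017   0.3607] q [-0.13  0.42  0.92  0.    1.8  -0.32] F [0.7 0.2 0.2] w 31.8 yaw 101.01 tilt [ 0.001 -0.    -1.   ]
chest xy mm [132.  -79.2]
```

View pics/f.png

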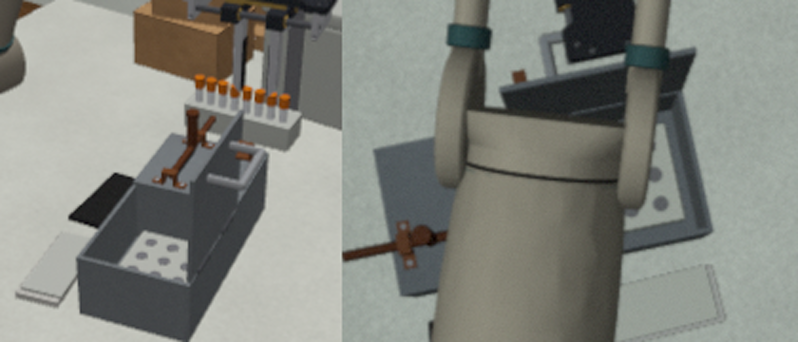

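The lid stands alone with the gripper clear of it and the bolt drawn. One numeric check of the lid angle, comparing the free-edge corner with its prediction.

```bash
python3 -c "
from h import *
s=grab_frame('scene');t=grab_frame('top');a=np.radians(10.95);c=np.array([.5396,.0356])
cv2.imwrite('pics/g.png',cv2.resize(s['img'][170:290,300:400],None,fx=5,fy=5,interpolation=2)[:,:,::-1])
W=lambda x,y,z:(*(c+[np.cos(a)*x-np.sin(a)*y,np.sin(a)*x+np.cos(a)*y]),z)
for d in(80,85,90,95):
  r=np.radians(d)
  P=lambda l,n,y:W(.085-l*np.cos(r)+n*np.sin(r),y,.107+l*np.sin(r)+n*np.cos(r))
  print(d,[((pix(s,q)-[300,170])*5).round(0).tolist() for q in(P(.168,.003,-.18),P(.168,.003,.02),P(.138,.048,-.124),P(.138,.048,-.034))])
"
```

```text
80 [[101.0, 266.0], [240.0, 79.0], [236.0, 267.0], [294.0, 180.0]]
85 [[130.0, 270.0], [266.0, 81.0], [260.0, 277.0], [316.0, 189.0]]
90 [[158.0, 276.0], [292.0, 85.0], [283.0, 288.0], [338.0, 199.0]]
95 [[187.0, 284.0], [318.0, 92.0], [305.0, 301.0], [360.0, 212.0]]
```

View pics/g.png

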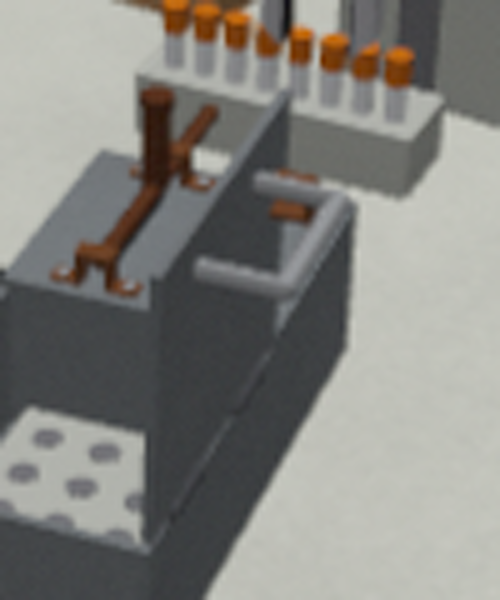

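The corners at (155,278) and (290,88) and the bar ends at about (285,285) and (345,200) match the 90° prediction.

```bash
python3 -c "
from plant import *
print(finish_job())"
```

```text
the job is handed in; nothing more can be done
None
```

The bolt is drawn to its open stop, the lid stands upright by itself, and the job was handed in at about 19.5 s of the 72 s.

- **Bolt:** It took two full opening strokes with a full return stroke after each. On the third opening stroke it broke free and ran at about 3 N. I drew it until it stopped at chest y ≈ 134 mm with 17 N on it; about 132 mm was expected.
- **Lid:** I swung it up by the bar, let go with a small jaw opening and raised the gripper 13 cm clear.
- **Last checks:** With the gripper clear, the lid corners and bar in the image match a 90° lid to within about 1°. The bolt is clear of its keeper on the lid, and the wrist force is about 0. The rack, phone and packets look unmoved. The other things were not in the last pictures, but the arm did not go near them.
- **Disagreement:** The bolt's upper stop measured about 5 mm further out on the second stroke than on the first (85 against 80 mm, chest y). The first time I took it as the stop because the force rose to 22 N with almost no movement. The lower stop repeated exactly.
- **Forces:** The highest wrist force read was about 35 N.

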